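Change-out of relay modules: trip, pull, re-arm

TASK

Press the test button on the trip unit so that its lever drops and the relays are dead; only then draw every relay module that is there sideways out of its covered bay in the carrier and put them all down in the steel tray. When the tray holds them all, lift the lever right back up so that it stays up by itself, and leave the modules in the tray.

Things in the scene. Friction and masses are not known exactly. Their poses are not given: they have to be found in the camera images.
- carrier: fixed relay carrier, base plate 115 x 300 x 6 mm, four bays under a grey cover. Origin: underside; x = into the bays, away from the openings; y along the row. Bay centres at y -105, -35, 35, 105; each bay 42 wide, 50 high, shut at the back (x 25), with 28 walls between. The base's lip reaches forward to x -85. Module centres start near x -23, so their front 43 mm stick out over the lip
- cover_edge (a point): middle of the front edge of the carrier's cover, at carrier x -22, y 0, 62 above the table. The cover is 6 thick (56 to 62 above the table). A module can be pinched across its width from above where it sticks out before this edge; drawn about 50 mm towards the carrier's -x it is clear of the cover and may be lifted
- module_a_mid (a point): black relay module A, 36 wide x 85 long x 46 high (mm), about 0.12 kg; lower 30 a plain full-width block, above it a 14-wide terminal ridge along one long edge. The point is its centre, 23 above its underside; own x across the width (grasp so), y along the length, z up. May be absent (None). In its bay it stands on the 6 mm base, length along the carrier's x
- module_b_mid (a point): black relay module B, 36 wide x 85 long x 46 high (mm), about 0.12 kg; lower 30 a plain full-width block, above it a 14-wide terminal ridge along one long edge. The point is its centre, 23 above its underside; own x across the width (grasp so), y along the length, z up. May be absent (None). In its bay it stands on the 6 mm base, length along the carrier's x
- module_c_mid (a point): black relay module C, 36 wide x 85 long x 46 high (mm), about 0.12 kg; lower 30 a plain full-width block, above it a 14-wide terminal ridge along one long edge. The point is its centre, 23 above its underside; own x across the width (grasp so), y along the length, z up. May be absent (None). In its bay it stands on the 6 mm base, length along the carrier's x
- module_d_mid (a point): black relay module D, 36 wide x 85 long x 46 high (mm), about 0.12 kg; lower 30 a plain full-width block, above it a 14-wide terminal ridge along one long edge. The point is its centre, 23 above its underside; own x across the width (grasp so), y along the length, z up. May be absent (None). In its bay it stands on the 6 mm base, length along the carrier's x
- tray: loose open steel tray 228 (own x) x 168 (own y) x 26 high, walls and floor 4 thick, 0.5 kg; origin at the centre of its underside. It has room for four upright modules, two by two, lengths along x
- trip_unit: grey trip unit fixed to the table, 80 x 104 x 50 high; origin at the centre of its underside, front faces own -x. Test button in a 40 x 40 collar 68 high, centred at x -14, y +30; lever at y -30
- test_button (a joint): travel of the test button downward (m): 0 out, 0.008 fully in (about 5 N, spring return); the lever is tipped at about 0.006 to 0.007, so press fully in
- button_top (a point): top centre of the round white button, 22 across, 80 above the table when out
- trip_lever (a joint): lever angle (rad): 0 = up against its stop, leaning 0.25 back past upright, where it stays by its own weight; 1.5 = dropped forward to the unit's -x, 1.25 from upright. It is upright at 0.25: brought below that it falls back to 0, let go above that it drops again. Swings freely, 0.045 kg
- lever_grip (a point): point in the middle of the lever's black paddle (12 thick along the unit's y, 18 wide, 32 long), 62 from the pivot; dropped, it stands about 59 in front of the pivot and 78 above the table; up, 118 above the table. It can be pinched from above along the unit's y and led round in an arc
- lever_pivot (a point): pivot of the lever, 58 above the table; the axis runs along the unit's y
Not all that is in view belongs to the job. What is shaped like the part that bears module_b_mid but green, orange or purple is not meant.

How it is judged (in metres and radians):
On the way, in this order (a step that is already met when the one before it is completed fails the run):
1. the test button is pressed (value of joint test_button above 0.0035 m).
2. the lever has dropped (value of joint trip_lever above 1.3 rad), for 0.1 s.
3. all modules are in the tray, the lever still down (x of module_a_mid in the frame of tray between -0.108 and 0.108 m and y of module_a_mid in the frame of tray between -0.078 and 0.078 m and z of each of module_a_mid, module_b_mid, module_c_mid, module_d_mid in the frame of tray below 0.05 m and x of module_b_mid in the frame of tray between -0.108 and 0.108 m and y of module_b_mid in the frame of tray between -0.078 and 0.078 m and x of module_c_mid in the frame of tray between -0.108 and 0.108 m and y of module_c_mid in the frame of tray between -0.078 and 0.078 m and x of module_d_mid in the frame of tray between -0.108 and 0.108 m and y of module_d_mid in the frame of tray between -0.078 and 0.078 m and value of joint trip_lever above 1.2 rad), for 0.2 s.
4. the lever is lifted back up (value of joint trip_lever below 0.15 rad), for 0.2 s.
At the end, for the whole second after the job is handed in: every module present rests inside the tray (its centre within the tray's walls and less than 50 mm above its underside), the lever is up within 0.15 rad of its stop, the button is out (x of module_a_mid in the frame of tray between -0.108 and 0.108 m and y of module_a_mid in the frame of tray between -0.078 and 0.078 m and z of each of module_a_mid, module_b_mid, module_c_mid, module_d_mid in the frame of tray below 0.05 m and x of module_b_mid in the frame of tray between -0.108 and 0.108 m and y of module_b_mid in the frame of tray between -0.078 and 0.078 m and x of module_c_mid in the frame of tray between -0.108 and 0.108 m and y of module_c_mid in the frame of tray between -0.078 and 0.078 m and x of module_d_mid in the frame of tray between -0.108 and 0.108 m and y of module_d_mid in the frame of tray between -0.078 and 0.078 m and value of joint trip_lever below 0.15 rad and value of joint test_button below 0.002 m); the robot touches nothing.
It fails at once if a module is drawn out of its bay (more than about 28 mm) and lies in front of the carrier while the lever is up (value of joint trip_lever below 0.5 rad and ((x of module_a_mid in the frame of carrier between -0.13 and -0.05 m and y of module_a_mid in the frame of carrier between -0.14 and 0.14 m) or (x of module_b_mid in the frame of carrier between -0.13 and -0.05 m and y of module_b_mid in the frame of carrier between -0.14 and 0.14 m) or (x of module_c_mid in the frame of carrier between -0.13 and -0.05 m and y of module_c_mid in the frame of carrier between -0.14 and 0.14 m) or (x of module_d_mid in the frame of carrier between -0.13 and -0.05 m and y of module_d_mid in the frame of carrier between -0.14 and 0.14 m))).
Of module_a, module_b, module_c, module_d only 3 to 4 are there at a start; the rules pass over those that are not, and their reading is None.
At some moment in a run one of tray may be knocked a few centimetres aside while the robot is not near it.
Once in a run the grip may slacken for a moment while it holds something.
It also fails if it takes over 210 s, if anything falls off the work surface, if the arm or the gripper's body presses on something with over 40 N, if the wrist force passes 120 N, or if a joint passes its speed limit or range.

ROBOT

A 6-joint arm with a two-finger parallel gripper is mounted at the origin on a cart in front of the work surface, level with it; the furniture and walls round the work are solid. World frame = base frame: x ahead of the robot, y to its left, z up, the work surface at z = 0. Lengths are in m, angles in degrees, forces in N, time in s.
With the tool pointing down it reaches from about 0.3 to 1 m from the base axis. Payload 5.1 kg.
Tool frame: the origin (TCP) lies at the very end of the fingers, on their centre line; the grasp point (between the pads) lies 19 mm behind it; z points along the fingers, y is the line along which they close (so a half turn about z gives the same grasp; the last joint's range is limited). The gripper opens to 95 mm and grips with 3 to 60 N. Pads are 20 mm wide; open, the fingers measure 119 mm over their backs; the gripper's body (75 mm by 180 mm) begins 59 mm behind the grasp point.
Start: joints at [67.288, 7.093, 94.555, -0, 78.352, -4.733], TCP at [0.201, 0.618, 0.215] pointing down, gripper open.
Joint ranges: [-149.61, 149.61], [-58.7, 133.49], [1.44, 155.28], [-77.14, 257.14], [18.33, 153.61], [-166.67, 166.67]. Speed limits (degrees/s): [147.25, 147.25, 180, 180, 180, 180].

INTERFACE

Orientations are given as [roll, pitch, yaw] about the fixed x, y, z axes, in that order (R = Rz(yaw) Ry(pitch) Rx(roll)).
In Python, from bench import monitor, cams, manip gives the robot as it stands. The module is installed in compiled form; this text tells all that it offers.
- The arm moves only by the tool drive_tool, never from a script. Its arguments are lists of equal length, an entry for each row: "claw": the opening, from -1 (shut) to 1 (fully open); "offset": the shift along the tool's x, y, z in mm, a list of three; "turn": the turn about the tool's z in degrees. In form: {"claw": [claw, ...], "offset": [[dx, dy, dz], ...], "turn": [turn, ...]}. A call has 1 to 12 rows; each row is the pose to reach, as a shift and turn from the pose commanded when the call began, along the tool's axes at that moment; what a row does not reach only later rows make up. A row lasts 1/10 s, in which the tool goes at most 50 mm and 8.59 degrees, less where a joint would pass 70% of its speed; a pose out of reach is approached as far as the arm can. A call with a gripper value outside its range is refused whole. The fingers move at their own pace and stop on an object; "squeeze" is the grip in N (left out, the last holds). Time passes only in rows, so rows that repeat a pose let the fingers close. It gives the time, the measured TCP pose, the force, the opening and the grip force at its end, in the units of the state.
- monitor.sense(): the state, without advancing time (a new reading comes with each control period).
- cams.read_camera(name): name is "side" or "top"; returns the picture (384x512x3 uint8, red, green, blue); there is no depth.
- cams.camera_model(name): a dict with "camera_matrix" (3x3 intrinsics, pixels), "dist_coeffs" ([k1, k2, p1, p2, k3] as OpenCV has them; the pictures are not rectified), "xyz" and "rotation" of the camera in the world. Camera axes: x right, y down, z forward; pixel columns grow to the right and rows downward; lengths in m; the calibration is good to about 2 mm. A picture is of the moment at which its call begins. camera_model takes no time and is no camera call.
- manip.sign_off(): hands the job in; it is judged then, once.
The state is a dict: "time_s": time; "joints": joint angles; "dq": joint speeds; "effort": joint torques, N m; "tool_pos": TCP position; "orientation": TCP orientation; "contact_force": force on the tool from outside, world axes, zero at the start; "ft_torque": the same for the moment, N m; "grip_width": opening from 0.0 (shut) to 1.0 (fully open); "gripper_force": force on a finger pad.
Only numpy, scipy, OpenCV 4.12 (cv2) and the standard library are available. Lean on these libraries where they do the work, as an engineer would, in place of code of your own. Each camera call takes 0.05 s, during which the arm holds its last target. There are 200 camera calls.

## Working session

There is one attempt and no reset: what is moved stays moved. The work goes in short steps, Python scripts to look and compute and a tool call to move; the robot and the scene stay as the last step left them, time stands still between calls to the robot, and variables do not carry over. Pictures are saved under pics/ and viewed, at most 14 in all, crops included, and the job is handed in when it is done.

Besides the shell and the picture viewer there is one more tool, called as name([rows], argument=value, ...), one row to a line, values as JSON. drive_tool: Moves the arm, as the interface text tells. Its arguments: {"type":"object","properties":{"claw":{"type":"array","items":{"type":"number"}},"offset":{"type":"array","items":{"type":"array","items":{"type":"number"}}},"turn":{"type":"array","items":{"type":"number"}},"squeeze":{"type":"number"}},"required":["claw","offset","turn"]}

```bash
mkdir -p pics; python3 - <<'E'
from bench import monitor, cams
import cv2
s=monitor.sense();print({k:s[k] for k in('time_s','tool_pos','orientation','grip_width','contact_force')})
for n in('top','side'):
    cv2.imwrite(f'pics/{n}0.png',cams.read_camera(n)[:,:,::-1]);m=cams.camera_model(n);print(n,m)
E
```

```text
{'time_s': 0.0, 'tool_pos': array([0.20044079, 0.6176637 , 0.2134243 ]), 'orientation': array([-1.79885881e+02, -8.73592103e-03,  1.62018366e+02]), 'grip_width': 0.9995961544071275, 'contact_force': array([-0.19332963, -0.25716369, -0.41010138])}
top {'camera_matrix': array([[455.00341785,   0.        , 262.07810596],
       [  0.        , 455.00341785, 194.07398772],
       [  0.        ,   0.        ,   1.        ]]), 'dist_coeffs': array([-0.06593689,  0.        ,  0.        ,  0.        ,  0.        ]), 'xyz': array([ 0.34835933, -0.03733735,  1.6938137 ]), 'rotation': array([-173.67422511,    0.36409573,  -91.24922251])}
side {'camera_matrix': array([[406.4410747 ,   0.        , 255.49927908],
       [  0.        , 406.4410747 , 196.22121288],
       [  0.        ,   0.        ,   1.        ]]), 'dist_coeffs': array([0.02145562, 0.        , 0.        , 0.        , 0.        ]), 'xyz': array([ 0.21698348, -0.84523529,  0.83594849]), 'rotation': array([-130.43492375,    0.31425875,  -20.642899  ])}
```

View pics/top0.png

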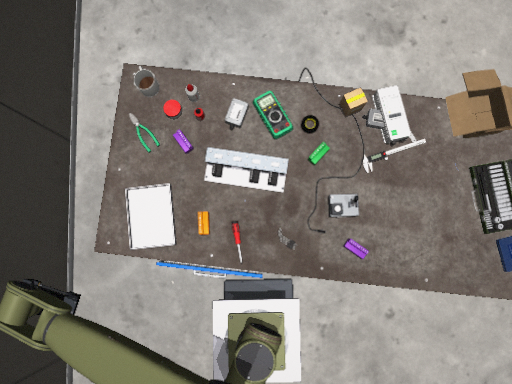

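View pics/side0.png

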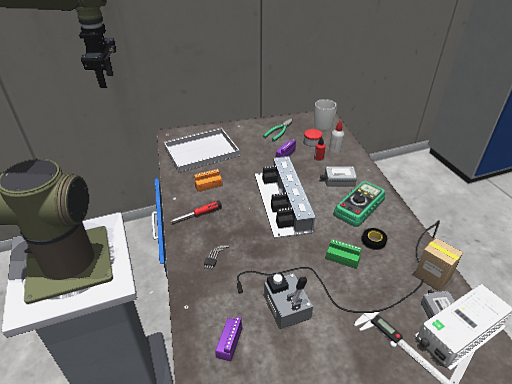

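The top view shows the carrier at about (246,170) with 3 black modules, the tray at (150,215) and the trip unit at (343,205). I'll zoom in on these.

```bash
python3 - <<'E'
import cv2,numpy as np
t=cv2.imread('pics/top0.png');s=cv2.imread('pics/side0.png')
def c(im,x,y,w,h,k=5):
    o=cv2.resize(im[y:y+h,x:x+w],None,fx=k,fy=k,interpolation=cv2.INTER_CUBIC)
    for i in range(0,w,10):
        cv2.line(o,(i*k,0),(i*k,6 if i%50 else 14),(0,255,255),1); cv2.putText(o,str(x+i),(i*k,24),0,.3,(0,255,255),1) if i%20==0 else 0
    for i in range(0,h,10):
        cv2.line(o,(0,i*k),(6,i*k),(0,255,255),1); cv2.putText(o,str(y+i),(8,i*k+4),0,.3,(0,255,255),1)
    return o
a=np.hstack([c(t,200,140,95,60,5),c(t,320,185,64,60,5)])
b=np.hstack([c(t,115,175,70,80,3.75 and 3),c(s,250,260,80,80,3),c(s,245,150,80,80,3)])
b=b[:,:a.shape[1]] if b.shape[1]>a.shape[1] else np.hstack([b,np.zeros((b.shape[0],a.shape[1]-b.shape[1],3),np.uint8)])
cv2.imwrite('pics/z0.png',np.vstack([a,b]));print(a.shape,b.shape)
E
```

```text
(300, 795, 3) (240, 795, 3)
```

View pics/z0.png

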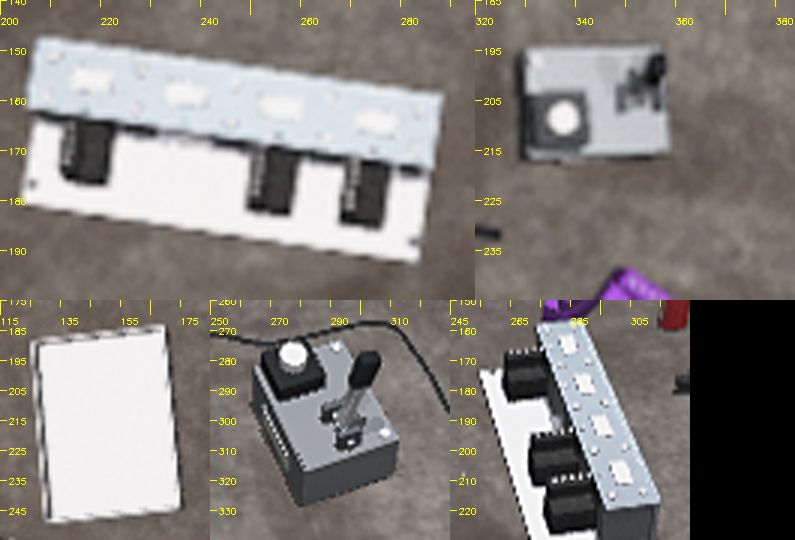

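```bash
cat > h.py <<'E'
import numpy as np,cv2
from scipy.spatial.transform import Rotation as R
from scipy.optimize import least_squares
from bench import monitor,cams
M={n:cams.camera_model(n) for n in('top','side')}
def proj(n,P):
    m=M[n];Rm=R.from_euler('xyz',m['rotation'],degrees=True).as_matrix().T
    return cv2.projectPoints(np.atleast_2d(np.array(P,float)),cv2.Rodrigues(Rm)[0],-Rm@m['xyz'],m['camera_matrix'],m['dist_coeffs'])[0][:,0]
def ray(n,uv,z):
    m=M[n];p=cv2.undistortPoints(np.array([[uv]],float),m['camera_matrix'],m['dist_coeffs'])[0,0]
    d=R.from_euler('xyz',m['rotation'],degrees=True).apply([*p,1]);c=m['xyz'];return c+d*(z-c[2])/d[2]
def W(pose,L):
    L=np.atleast_2d(np.array(L,float));a=np.radians(pose[2]);c,s=np.cos(a),np.sin(a)
    return np.c_[pose[0]+c*L[:,0]-s*L[:,1],pose[1]+s*L[:,0]+c*L[:,1],L[:,2]]
def fit(L,obs,p0):  # obs: list (cam, idx, uv)
    f=lambda p:np.concatenate([proj(n,W(p,L[i]))[0]-uv for n,i,uv in obs])
    r=least_squares(f,p0,x_scale=[.01,.01,1]);return r.x,r.fun.reshape(-1,2).round(1)
def tool(p,s=None):  # world point -> offset mm in current tool frame
    s=s or monitor.sense();return R.from_euler('xyz',s['orientation'],degrees=True).inv().apply(np.array(p)-s['tool_pos'])*1000
E
python3 - <<'E'
from h import *
L=np.array([[-85,150,6],[-85,-150,6],[-22,150,62],[-22,-150,62],[30,150,62],[30,-150,62]])/1000
o=[('top',0,(204.6,181)),('top',1,(283.5,192.3)),('top',2,(206.5,162.5)),('top',3,(286.5,174.5)),('top',4,(207.5,147.5)),('top',5,(288.3,159))]
o2=[('side',0,(255,173.5)),('side',4,(282,157)),('side',5,(314,219)),('side',3,(294.5,226.5))]
p=ray('top',(246,170),.03)
print('carrier',fit(L,o,[p[0],p[1],-8])); print(fit(L,o+o2,[p[0],p[1],-8]))
T=np.array([[114,84,26],[114,-84,26],[-114,84,26],[-114,-84,26]])/1000
p=ray('top',(150,215),.02)
print('tray',fit(T,[('top',0,(126,188.5)),('top',1,(169,184)),('top',2,(131,248.5)),('top',3,(174.5,243.5))],[p[0],p[1],0]))
U=np.array([[-14,30,80],[-40,52,50],[40,52,50],[40,-52,50],[-40,-52,50]])/1000
p=ray('top',(343,205),.05)
uo=[('top',0,(337.5,208.5)),('top',2,(330.0,194.5)),('top',4,(358.5,215.7)),('side',0,(278,278.5)),('side',4,(281,317)),('side',3,(312,305))]
print('unit',fit(U,uo[:3],[p[0],p[1],0]),fit(U,uo,[p[0],p[1],0]))
for n,uv in(('A',(217,171)),('c',(254,176.5)),('d',(272.5,179))): print(ray('top',uv,.045))
print(ray('top',(337.5,208.5),.08),ray('side',(278,278.5),.08))
E
```

```text
carrier (array([ 0.64863903,  0.02185211, -9.64275442]), array([[-0. , -0. ],
       [ 0.3,  0.2],
       [-1.2, -0.6],
       [ 0.3, -0.8],
       [ 0.1,  0.5],
       [ 0.5,  0.7]]))
(array([ 0.6459406 ,  0.01783332, -9.58529677]), array([[ 1. ,  0.7],
       [ 1.4,  0.9],
       [-0.1,  0.1],
       [ 1.5, -0.2],
       [ 1.2,  1.3],
       [ 1.7,  1.4],
       [-2.6,  0.4],
       [ 4.3, -0.7],
       [-0.7, -1.7],
       [ 0.5, -6.6]]))
tray (array([0.46173468, 0.38437247, 5.20092511]), array([[-0.8, -0.5],
       [ 0.8, -1.1],
       [-0.8,  0.8],
       [ 0.9,  0.8]]))
unit (array([ 0.48372952, -0.32816573, -0.67186375]), array([[-0.1, -0.1],
       [-0.3, -0.2],
       [ 0.4,  0.3]])) (array([ 0.48459448, -0.33137706,  0.57662943]), array([[ 0.9, -0.2],
       [ 0.3, -0.1],
       [ 1.5, -0.3],
       [-1.2, -1.7],
       [-0.5, -0.5],
       [ 0.8,  0.3]]))
[0.62028096 0.13278206 0.045     ]
[ 0.59673984 -0.00267931  0.045     ]
[ 0.58595628 -0.07018495  0.045     ]
[ 0.46975922 -0.29822591  0.08      ] [ 0.47096598 -0.30702547  0.08      ]
```

```bash
python3 - <<'E'
from h import *
t=cv2.imread('pics/top0.png').astype(int);s=cv2.imread('pics/side0.png').astype(int)
for n,im,(x,y,w,h) in(('top',t,(331,202,14,14)),('side',s,(269,268,18,22))):
    g=im[y:y+h,x:x+w].sum(2)/3;m=np.clip(g-130,0,80);yy,xx=np.mgrid[y:y+h,x:x+w]
    c=((m*xx).sum()/m.sum(),(m*yy).sum()/m.sum());print(n,c,ray(n,c,.08),ray(n,c,.076)); print(g.astype(int))
L=np.array([[-85,150,6],[-85,-150,6],[-22,150,62],[-22,-150,62],[30,150,62],[30,-150,62]])/1000
o=[('top',0,(204.6,181)),('top',1,(283.5,192.3)),('top',2,(206.5,162.5)),('top',3,(286.5,174.5)),('top',4,(207.5,147.5)),('top',5,(288.3,159))]
print(fit(L,o+[('side',0,(255.3,174)),('side',4,(289.3,157.3)),('side',2,(274,158.3)),('side',5,(314.3,215.7)),('side',3,(294.3,221))],[.65,.02,-9.6]))
E
```

```text
top (np.float64(339.33819628647217), np.float64(207.31205001894656)) [ 0.47384649 -0.3049531   0.08      ] [ 0.47415752 -0.30561641  0.076     ]
[[205 207 193 186 184 184 182 184 180 182 182 194 203 202]
 [165 168 152 133 133 132 132 133 133 134 132 180 201 201]
 [ 69  91  96  94  92  93  94  95  92  95  93 165 202 203]
 [ 66  83  91  90  95 134 176 173 128  88  91 152 194 201]
 [ 56  80  91  89 164 217 236 237 202 125  92 130 183 200]
 [ 48  76  87 122 219 242 242 241 236 170  86 132 185 199]
 [ 42  80  88 151 225 241 242 243 241 189  98 136 185 203]
 [ 47  73  87 137 222 242 241 242 242 193 102 120 181 205]
 [ 50  74  89  94 176 231 242 238 221 151  88  98 173 202]
 [ 47  72  91  76  94 172 204 193 136  86  85 100 174 202]
 [ 46  71  93  93  91  88  87  84  86  88  86  99 176 203]
 [ 44  64  83  83  84  80  79  78  72  74  69 115 180 205]
 [ 85  74  81  77  78  77  82  87  83  87 135 178 203 207]
 [132 145 136 128 125 122 118 111 112 109 150 173 173 169]]
side (np.float64(277.7323696582696), np.float64(277.659041470774)) [ 0.47133775 -0.30457109  0.08      ] [ 0.47268363 -0.3017102
[... 1250 characters left out ...]
02  65  80  41  47  49  50  52  52  49]
 [ 10   9  52  55  51  51  48  48  45  45  48  51  52  54  52  53  49  45]
 [ 20  12  36  57  53  51  52  51  51  53  53  52  52  52  48  40  22  18]
 [ 64   7  11  52  58  54  52  55  53  53  50  47  38  24  21  23  22  19]
 [121  22  12  35  60  55  53  51  46  38  21  23  24  25  25  20  20   9]
 [193  64  10  10  49  46  34  21  21  26  24  23  18  18  14  18  12  74]]
(array([  0.65013309,   0.01910871, -10.53629441]), array([[ 0.4, -1.1],
       [ 0.6,  0.4],
       [-0.4, -1.7],
       [ 0.9, -0.6],
       [ 1.1, -0.5],
       [ 1.3,  0.9],
       [-1.2, -0.9],
       [-1.2, -1.5],
       [-1.3, -0.8],
       [-0.7,  1.2],
       [ 1. , -1.8]]))
```

```bash
python3 - <<'E'
from h import *
for p in([.45,.38,.22],[.5,.1,.2],[.5,-.2,.2],[.4715,-.302,.15]): print(tool(p).round(1))
E
```

```text
[-310.7 -149.1   -6.2]
[-444.7 -400.    14.2]
[-537.3 -685.3   14.7]
[-541.7 -791.    64.9]
```

drive_tool([
  [-50,-25,0],
  [-100,-50,0],
  [-150,-75,0],
  [-200,-100,0],
  [-250,-125,0],
  [-310,-149,0],
  [-330,-190,0],
  [-355,-235,0],
  [-380,-280,0],
  [-400,-320,0],
  [-420,-360,0],
  [-445,-400,10],
], claw=[-1,-1,-1,-1,-1,-1,-1,-1,-1,-1,-1,-1], turn=[-2,-4,-6,-8,-8,-8,-8,-8,-8,-8,-8,-8])

```text
time_s: 1.3
tool_pos: [0.4958, 0.1209, 0.2085]
orientation: [180.0, 0.1, 170.0]
contact_force: [1.1, 0.3, -0.2]
grip_width: 0.049
gripper_force: 0.0
```

```bash
python3 - <<'E'
from h import *
print(monitor.sense()['orientation'])
for p in([.5,.1,.2],[.5,-.2,.2],[.4715,-.302,.15],[.4715,-.302,.11]): print(tool(p).round(1))
E
```

```text
[1.79969660e+02 9.92431434e-02 1.70031082e+02]
[ -7.8 -19.9   8.5]
[ -59.7 -315.3    8.4]
[ -49.2 -420.8   58.3]
[ -49.1 -420.8   98.3]
```

drive_tool([
  [-6,-45,0],
  [-12,-90,0],
  [-16,-135,0],
  [-20,-180,0],
  [-24,-225,0],
  [-28,-270,0],
  [-32,-315,0],
  [-36,-360,10],
  [-41,-401,50],
  [-41,-401,50],
  [-41,-401,50],
  [-41,-401,50],
], claw=[-1,-1,-1,-1,-1,-1,-1,-1,-1,-1,-1,-1], turn=[0,0,0,0,0,0,0,0,0,0,0,0])

```text
time_s: 2.5
tool_pos: [0.4667, -0.2787, 0.1583]
orientation: [180.0, 0.0, 170.0]
contact_force: [-0.4, -0.3, -0.2]
grip_width: 0.005
gripper_force: 0.0
```

```bash
python3 - <<'E'
from h import *
s=monitor.sense();print(s['tool_pos'])
p=s['tool_pos'];print(proj('top',p),proj('side',p))
o=[]
for n in('top','side'):
    im=cams.read_camera(n)[:,:,::-1];cv2.imwrite(f'pics/{n}1.png',im);u,v=map(int,proj(n,p)[0])
    o.append(cv2.resize(im[v-40:v+60,u-50:u+50],None,fx=4,fy=4,interpolation=cv2.INTER_CUBIC))
    cv2.drawMarker(o[-1],tuple(((proj(n,p)[0]-[u-50,v-40])*4).astype(int)),(0,0,255),0,20,1)
cv2.imwrite('pics/z1.png',np.hstack(o))
for p in([.4715,-.302,.15],): print(tool(p).round(1))
E
```

```text
[ 0.4666883  -0.2786621   0.15825141]
[[335.43250183 207.71796932]] [[272.32119824 247.47224085]]
[ -8.1 -22.4   9.3]
```

View pics/z1.png

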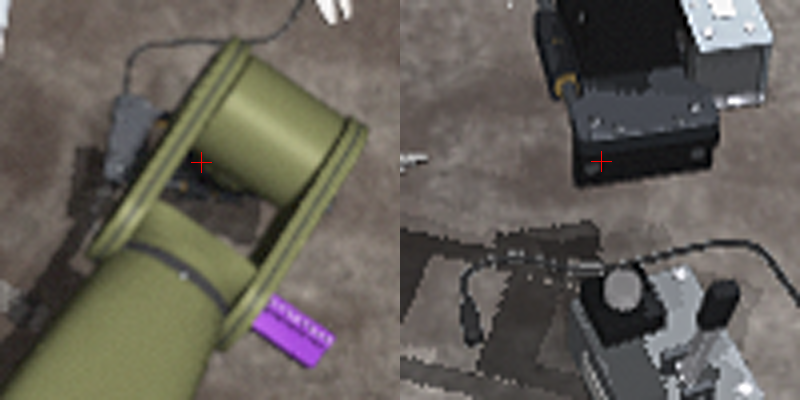

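The top view is blocked by the arm. In the side view the fingers sit a little up and left of the button at about (277,277). The arm was still settling, so I'll measure again.

```bash
python3 - <<'E'
from h import *
cams.read_camera('side')
s=monitor.sense();p=s['tool_pos'];print(p)
n='side';im=cams.read_camera(n)[:,:,::-1].copy();u,v=map(int,proj(n,p)[0]);print(proj(n,p))
x0,y0=u-30,v-35
o=cv2.resize(im[y0:y0+75,x0:x0+75],None,fx=8,fy=8,interpolation=cv2.INTER_CUBIC)
for q in(p,p-[0,0,p[2]-.08]): cv2.drawMarker(o,tuple(((proj(n,q)[0]-[x0,y0]+.5)*8).astype(int)),(0,0,255),0,20,1)
cv2.imwrite('pics/z2.png',o)
E
```

```text
[ 0.46734772 -0.27854739  0.15933212]
[[272.58446368 247.02972259]]
```

View pics/z2.png

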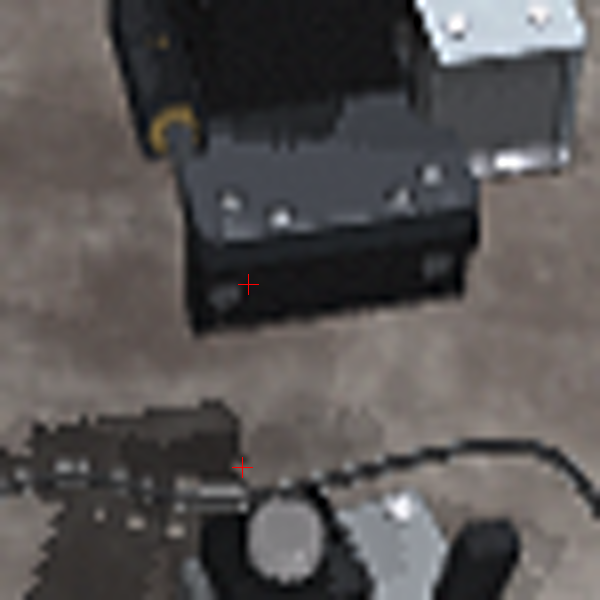

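The button shows at about (285,540) in the crop. The fingers are hidden behind the gripper body, and the arm has settled 23 mm short in y. I'll correct that, then press in stages.

drive_tool([
  [-8,-23,0],
  [-8,-23,30],
  [-8,-23,60],
  [-8,-23,72],
  [-8,-23,76],
  [-8,-23,80],
  [-8,-23,83],
  [-8,-23,83],
], claw=[-1,-1,-1,-1,-1,-1,-1,-1], turn=[0,0,0,0,0,0,0,0])

```text
time_s: 3.5
tool_pos: [0.4712, -0.3036, 0.0762]
orientation: [-180.0, 0.1, 170.0]
contact_force: [0.2, 1.4, 2.2]
grip_width: 0.005
gripper_force: 1.1
```

drive_tool([
  [0,0,2],
  [0,0,4],
  [0,0,5],
  [0,0,6],
  [0,0,6],
], claw=[-1,-1,-1,-1,-1], turn=[0,0,0,0,0])

```text
time_s: 4.0
tool_pos: [0.4714, -0.3038, 0.0721]
orientation: [-180.0, 0.1, 170.0]
contact_force: [-4.2, 5.3, 17.2]
grip_width: 0.008
gripper_force: 8.2
```

drive_tool([
  [0,0,-30],
  [0,0,-80],
  [0,0,-130],
  [0,45,-130],
  [0,90,-130],
  [0,135,-130],
  [0,180,-130],
  [0,225,-130],
  [0,270,-130],
  [0,315,-130],
  [0,315,-130],
  [0,315,-130],
], claw=[-1,-1,-1,-1,-1,0.2,0.2,0.2,0.2,0.2,0.2,0.2], turn=[0,0,0,0,0,0,0,0,0,0,0,0])

```text
time_s: 5.2
tool_pos: [0.5248, 0.0074, 0.1983]
orientation: [-179.9, -0.0, 170.2]
contact_force: [0.1, 0.3, -0.8]
grip_width: 0.537
gripper_force: 0.0
```

```bash
python3 - <<'E'
from h import *
print(monitor.sense()['tool_pos'])
o=[]
for n,(x,y,w,h) in(('top',(310,180,60,60)),('side',(245,255,75,75)),('top',(195,135,100,65)),('side',(240,140,90,90))):
    im=cams.read_camera(n)[:,:,::-1];cv2.imwrite(f'pics/{n}2.png',im)
    o.append(cv2.resize(im[y:y+h,x:x+w],(400,300),interpolation=cv2.INTER_CUBIC))
cv2.imwrite('pics/z3.png',np.vstack([np.hstack(o[:2]),np.hstack(o[2:])]))
E
```

```text
[0.52476013 0.00744209 0.19833854]
```

View pics/z3.png

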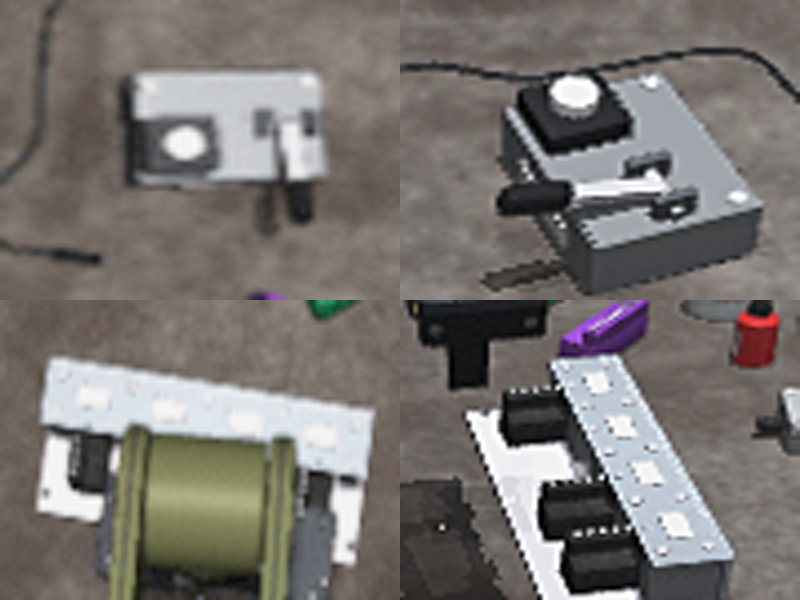

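The lever has dropped: the paddle is now in front of the unit. Next I'll overlay the predicted module outlines on the images to check the carrier pose, and see whether the fit's residuals can be improved.

```bash
python3 - <<'E'
from h import *
def box(x0,x1,y0,y1,z0,z1): return np.array([[x,y,z] for z in(z0,z1) for x,y in((x0,y0),(x1,y0),(x1,y1),(x0,y1))])/1000
def draw(o,n,P,x0,y0,k,col):
    q=((proj(n,P)-[x0,y0]+.5)*k).astype(int)
    for a,b in [(0,1),(1,2),(2,3),(3,0),(4,5),(5,6),(6,7),(7,4),(0,4),(1,5),(2,6),(3,7)]: cv2.line(o,tuple(map(int,q[a])),tuple(map(int,q[b])),col,1)
pose=(.6486,.0205,-9.8)
o=[]
for n,(x,y,w,h,k) in(('top',(200,140,96,58,8)),('side',(250,148,75,85,7))):
    im=cv2.imread(f'pics/{n}0.png');c=cv2.resize(im[y:y+h,x:x+w],None,fx=k,fy=k,interpolation=cv2.INTER_CUBIC)
    draw(c,n,W(pose,box(-85,30,-150,150,0,6)),x,y,k,(0,0,255));draw(c,n,W(pose,box(-22,30,-150,150,56,62)),x,y,k,(0,255,0))
    for yy in(105,-35,-105): draw(c,n,W(pose,box(-65.5,-22,yy-18,yy+18,6,36)),x,y,k,(0,255,255))
    cv2.imwrite(f'pics/o_{n}.png',c)
E
```

```text
(no output)
```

View pics/o_top.png

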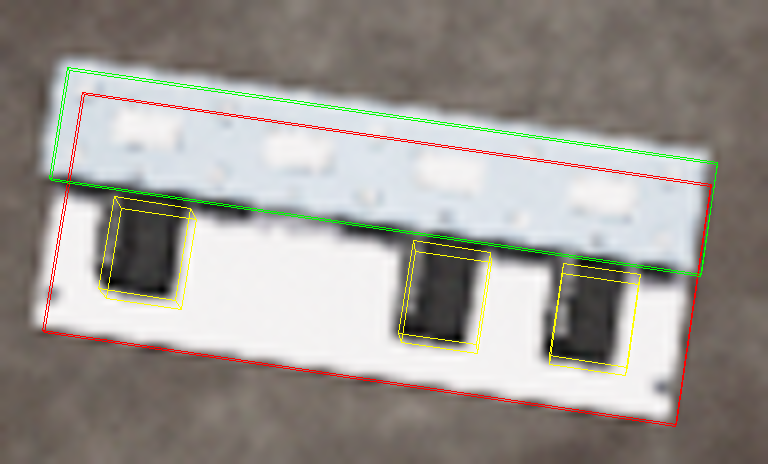

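View pics/o_side.png

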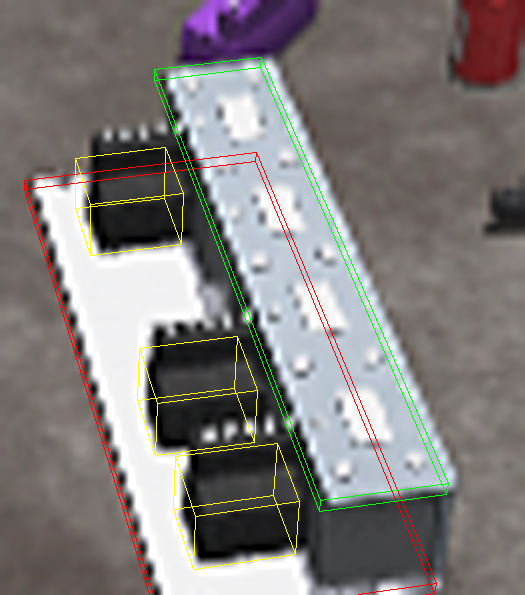

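The overlays sit about 1 px off: roughly +3 mm in x and +3 mm in y is needed. The refined carrier pose is (0.6515, 0.0237, −9.8°), with modules in bays +105, −35 and −105. Next come the grasp targets and automatic tray detection.

```bash
cat >> h.py <<'E'
CP=(.6515,.0237,-9.8)
def tray(im=None):
    im=cams.read_camera('top') if im is None else im
    m=(im.min(2)>120).astype(np.uint8);m[:, :100]=0;m[:,200:]=0;m[:150]=0;m[265:]=0
    m=cv2.morphologyEx(m,cv2.MORPH_OPEN,np.ones((3,3)))
    c=max(cv2.findContours(m,0,2)[0],key=cv2.contourArea);h=cv2.convexHull(c);(u,v),wh,a=cv2.minAreaRect(h)
    b=cv2.boxPoints(((u,v),wh,a));q=np.array([ray('top',x,.015) for x in b]);d=q[1]-q[0],q[2]-q[1]
    l=max(d,key=np.linalg.norm);l=l if l[0]>0 else -l
    return q.mean(0),np.degrees(np.arctan2(l[1],l[0])),[np.linalg.norm(x) for x in d],wh
E
python3 - <<'E'
from h import *
print(tray(cv2.imread('pics/top0.png')[:,:,::-1]));print(tray())
s=monitor.sense();print(s['tool_pos'],s['orientation'])
for y in(.105,-.035,-.105):
    p=W(CP,[-.047,y,.1])[0];print(y,p.round(4),tool(p).round(1))
E
```

```text
(array([0.46253237, 0.38883274, 0.015     ]), np.float64(5.030726864961658), [np.float64(0.17016808351793938), np.float64(0.23489133572182766)], (63.0845947265625, 45.111019134521484))
(array([0.46253105, 0.38890682, 0.015     ]), np.float64(4.993321957724532), [np.float64(0.17042249222426137), np.float64(0.23497279847333746)], (63.10775375366211, 45.17741775512695))
[0.52481102 0.00558254 0.19873071] [-1.79983567e+02  2.38860407e-04  1.69895970e+02]
0.105 [0.6231 0.1352 0.1   ] [-74.  144.8  98.7]
-0.035 [ 0.5992 -0.0028  0.1   ] [-74.7   4.8  98.7]
-0.105 [ 0.5873 -0.0718  0.1   ] [-75.1 -65.2  98.7]
```

drive_tool([
  [-20,45,0],
  [-40,90,30],
  [-60,130,60],
  [-74,145,98],
  [-74,145,98],
  [-74,145,98],
  [-74,145,125],
  [-74,145,150],
  [-74,145,170],
  [-74,145,180],
  [-74,145,184],
  [-74,145,184],
], claw=[0.25,0.25,0.25,0.25,0.25,0.25,0.25,0.25,0.25,0.25,0.25,0.25], turn=[0,0,0,0,0,0,0,0,0,0,0,0])

```text
time_s: 6.65
tool_pos: [0.6237, 0.1364, 0.0163]
orientation: [180.0, 0.1, 170.0]
contact_force: [0.0, 0.1, 0.1]
grip_width: 0.622
gripper_force: 0.0
```

```bash
python3 - <<'E'
from h import *
cv2.imwrite('pics/a.png',cv2.resize(cams.read_camera('side')[135:215,225:325,::-1],None,fx=6,fy=6,interpolation=cv2.INTER_CUBIC))
s=monitor.sense();print(s['tool_pos'],s['contact_force'],W(CP,[-.047,.105,.014]))
E
```

```text
[0.62398673 0.13661259 0.01666686] [ 0.401249   -0.196972    0.24889583] [[0.62305783 0.13516768 0.014     ]]
```

View pics/a.png

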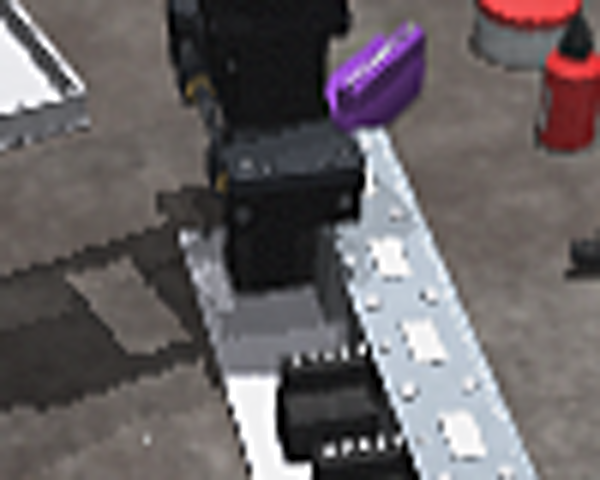

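The fingers straddle the module with no contact. Closing gently.

drive_tool([
  [0,0,1],
  [0,0,1],
  [0,0,1],
  [0,0,1],
  [0,0,1],
  [0,0,1],
], claw=[-1,-1,-1,-1,-1,-1], turn=[0,0,0,0,0,0], squeeze=12)

```text
time_s: 7.3
tool_pos: [0.6231, 0.1369, 0.0143]
orientation: [-180.0, 0.0, 170.0]
contact_force: [-2.4, -1.0, 3.0]
grip_width: 0.38
gripper_force: 11.8
```

drive_tool([
  [0,0,0],
  [10,0,0],
  [20,0,0],
  [30,0,0],
  [40,0,0],
  [50,0,0],
  [60,0,0],
  [68,0,0],
  [68,0,0],
], claw=[-1,-1,-1,-1,-1,-1,-1,-1,-1], turn=[0,0,0,0,0,0,0,0,0], squeeze=30)

```text
time_s: 8.2
tool_pos: [0.554, 0.149, 0.0139]
orientation: [-180.0, -0.1, 170.0]
contact_force: [-3.6, 0.6, 8.3]
grip_width: 0.375
gripper_force: 30.0
```

```bash
python3 - <<'E'
from h import *
cv2.imwrite('pics/b.png',cv2.resize(cams.read_camera('side')[120:220,200:325,::-1],None,fx=5,fy=5,interpolation=cv2.INTER_CUBIC))
print(monitor.sense()['tool_pos'],monitor.sense()['contact_force'])
print(tray())
E
```

```text
[0.5540519  0.14896476 0.01393199] [-3.70217469 -0.59531454  9.36749346]
(array([0.46247605, 0.38909583, 0.015     ]), np.float64(5.391434810578622), [np.float64(0.17110245437126942), np.float64(0.23409271023188247)], (62.85843276977539, 45.36614990234375))
```

View pics/b.png

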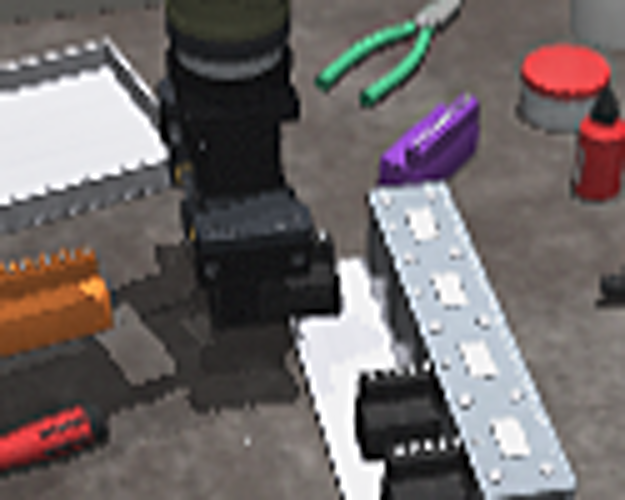

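The module is out of its bay and still gripped, so I'll lift it and carry it to the tray.

```bash
cat >> h.py <<'E'
def place(T,cx,cy,z): return W((T[0],T[1],T[2]),[cx-.024,cy,z])[0]
E
python3 - <<'E'
from h import *
p=place((.4625,.389,5.2),.050,.032,.11);s=monitor.sense();print(p,tool(p),s['tool_pos'],s['orientation'])
E
```

```text
[0.48549275 0.42322475 0.11      ] [115.46855786 258.16118875 -95.77065442] [0.55404744 0.14894991 0.01394912] [-179.96374504   -0.22046749  170.00903009]
```

drive_tool([
  [0,0,-20],
  [0,0,-50],
  [0,0,-80],
  [0,0,-110],
  [0,0,-110],
  [0,0,-110],
], claw=[-1,-1,-1,-1,-1,-1], turn=[0,0,0,0,0,0])

```text
time_s: 8.9
tool_pos: [0.5546, 0.1487, 0.1225]
orientation: [-180.0, -0.1, 170.0]
contact_force: [-1.5, 0.4, -2.0]
grip_width: 0.377
gripper_force: 30.0
```

drive_tool([
  [15,35,0],
  [30,70,0],
  [48,110,0],
  [65,150,0],
  [85,190,0],
  [105,230,0],
  [115,258,0],
  [115,258,0],
  [115,258,0],
  [115,258,0],
], claw=[-1,-1,-1,-1,-1,-1,-1,-1,-1,-1], turn=[-5,-10,-15,-15,-15,-15,-15,-15,-15,-15])

```text
time_s: 9.9
tool_pos: [0.4866, 0.4211, 0.1216]
orientation: [-179.9, -0.2, -175.0]
contact_force: [-0.6, 0.2, -1.2]
grip_width: 0.378
gripper_force: 30.0
```

```bash
python3 - <<'E'
from h import *
p=place((.4625,.389,5.2),.050,.032,.0135);s=monitor.sense();print(p,tool(p),s['tool_pos'],s['orientation'])
o=[cv2.resize(cams.read_camera(n)[y:y+h,x:x+w,::-1],(400,int(400*h/w)),interpolation=cv2.INTER_CUBIC) for n,x,y,w,h in(('top',100,160,120,100),('side',140,90,120,100))]
cv2.imwrite('pics/c.png',np.hstack(o))
E
```

```text
[0.48549275 0.42322475 0.0135    ] [  0.54186916   2.41012739 108.07477473] [0.48657005 0.42114923 0.12157771] [-179.86800273   -0.18624907 -175.02373984]
```

View pics/c.png

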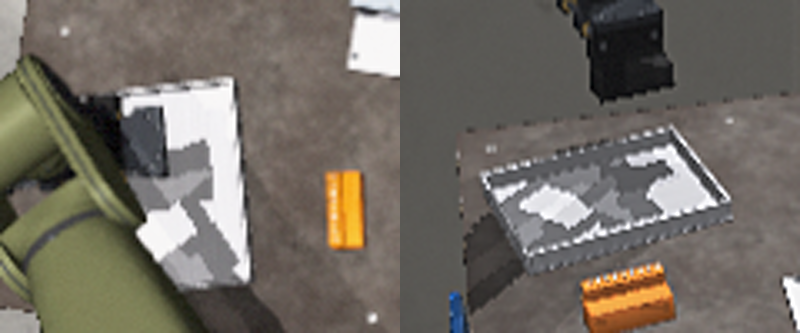

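The tray hasn't moved, and the module hangs over its left half. Lowering and releasing.

drive_tool([
  [0,2,30],
  [0,2,60],
  [0,2,85],
  [0,2,100],
  [0,2,106],
  [0,2,108],
  [0,2,108],
  [0,2,108],
  [0,2,108],
  [0,2,108],
  [0,2,80],
  [0,2,40],
], claw=[-1,-1,-1,-1,-1,-1,-1,-0.05,-0.05,-0.05,-0.05,-0.05], turn=[0,0,0,0,0,0,0,0,0,0,0,0])

```text
time_s: 11.2
tool_pos: [0.4853, 0.4234, 0.0817]
orientation: [-179.8, -0.3, -175.0]
contact_force: [0.5, 0.3, -0.0]
grip_width: 0.475
gripper_force: 0.0
```

```bash
python3 - <<'E'
from h import *
for y in(-.035,-.105):print(tool(W(CP,[-.047,y,.12])[0]).round(1))
E
```

```text
[ -75.9 -434.7  -37.3]
[ -58.  -502.3  -37. ]
```

drive_tool([
  [0,0,-40],
  [-8,-45,-60],
  [-16,-90,-60],
  [-24,-135,-60],
  [-32,-180,-60],
  [-40,-225,-60],
  [-48,-270,-60],
  [-56,-315,-60],
  [-64,-360,-60],
  [-70,-405,-50],
  [-76,-435,-37],
  [-76,-435,-37],
], claw=[0.25,0.25,0.25,0.25,0.25,0.25,0.25,0.25,0.25,0.25,0.25,0.25], turn=[0,5,10,15,15,15,15,15,15,15,15,15])

```text
time_s: 12.4
tool_pos: [0.6007, -0.0053, 0.1195]
orientation: [-179.9, -0.1, 169.8]
contact_force: [-0.8, 0.4, -0.1]
grip_width: 0.624
gripper_force: 0.0
```

```bash
python3 - <<'E'
from h import *
cams.read_camera('side');cams.read_camera('side')
s=monitor.sense();print(s['tool_pos'],s['orientation'],tool(W(CP,[-.047,-.035,.0145])[0]).round(1))
o=[cv2.resize(cams.read_camera(n)[y:y+h,x:x+w,::-1],(400,int(400*h/w)),interpolation=cv2.INTER_CUBIC) for n,x,y,w,h in(('top',100,160,120,100),('side',140,110,120,100))]
cv2.imwrite('pics/d.png',np.hstack(o));print(tray())
E
```

```text
[ 0.60089262 -0.00229875  0.12081971] [ 1.79976854e+02 -2.47583156e-02  1.69933111e+02] [  1.5  -0.8 106.3]
(array([0.4533665 , 0.40272437, 0.015     ]), np.float64(5.70984799173129), [np.float64(0.1696468294979204), np.float64(0.23293755642211555)], (62.58784103393555, 44.97568130493164))
```

View pics/d.png

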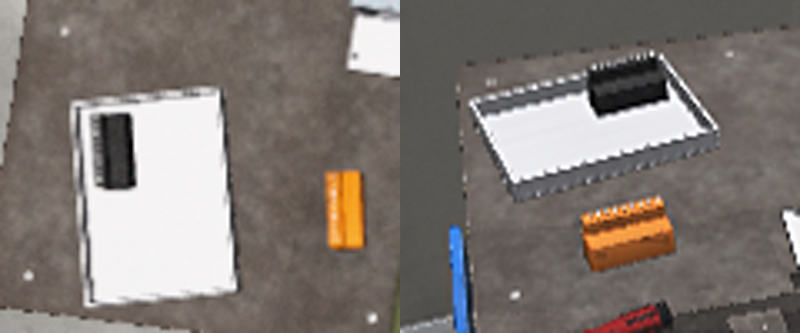

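The tray has been knocked to (0.453, 0.403), yaw 5.7°, with module 1 still standing inside it at upper left. On to module 2.

drive_tool([
  [2,-1,30],
  [2,-1,60],
  [2,-1,85],
  [2,-1,100],
  [2,-1,106],
  [2,-1,106],
  [2,-1,106],
  [2,-1,106],
  [2,-1,106],
  [2,-1,106],
  [2,-1,106],
  [2,-1,106],
], claw=[0.25,0.25,0.25,0.25,0.25,0.25,-1,-1,-1,-1,-1,-1], turn=[0,0,0,0,0,0,0,0,0,0,0,0], squeeze=12)

```text
time_s: 13.85
tool_pos: [0.5995, -0.0028, 0.0159]
orientation: [-180.0, 0.1, 170.0]
contact_force: [-1.4, -1.2, 5.0]
grip_width: 0.379
gripper_force: 11.9
```

drive_tool([
  [0,0,0],
  [10,0,0],
  [20,0,0],
  [30,0,0],
  [40,0,0],
  [50,0,0],
  [60,0,0],
  [68,0,0],
  [68,0,0],
  [68,0,-40],
  [68,0,-80],
  [68,0,-110],
], claw=[-1,-1,-1,-1,-1,-1,-1,-1,-1,-1,-1,-1], turn=[0,0,0,0,0,0,0,0,0,0,0,0], squeeze=30)

```text
time_s: 15.05
tool_pos: [0.5317, 0.0092, 0.1261]
orientation: [180.0, -0.0, 170.0]
contact_force: [0.3, 0.2, 0.2]
grip_width: 0.378
gripper_force: 30.0
```

```bash
python3 - <<'E'
from h import *
T=tray();print(T);cams.read_camera('side');s=monitor.sense();p=place((.4534,.4027,5.6),.050,-.032,.12);print(p,tool(p),s['tool_pos'],s['contact_force'],s['grip_width'])
# is the module still held? check bay/front dark
E
```

```text
(array([0.4533665 , 0.40272437, 0.015     ]), np.float64(5.70984799173129), [np.float64(0.1696468294979204), np.float64(0.23293755642211555)], (62.58784103393555, 44.97568130493164))
[0.48239857 0.37338988 0.12      ] [114.86924997 349.79856375   8.87717553] [0.53483648 0.00898361 0.12954564] [ 1.2300663   0.7724538  -0.90599337] 0.3772166789523102
```

drive_tool([
  [14,42,0],
  [28,84,0],
  [42,126,0],
  [56,168,0],
  [70,210,0],
  [84,252,0],
  [98,294,0],
  [110,330,0],
  [115,350,0],
  [115,350,0],
  [115,350,0],
  [115,350,0],
], claw=[-1,-1,-1,-1,-1,-1,-1,-1,-1,-1,-1,-1], turn=[-5,-10,-15,-15.6,-15.6,-15.6,-15.6,-15.6,-15.6,-15.6,-15.6,-15.6])

```text
time_s: 16.35
tool_pos: [0.4788, 0.3724, 0.1234]
orientation: [-179.9, -0.1, -174.4]
contact_force: [-0.0, -0.0, -2.3]
grip_width: 0.38
gripper_force: 30.0
```

```bash
python3 - <<'E'
from h import *
cams.read_camera('side')
p=place((.4534,.4027,5.6),.050,-.033,.0135);s=monitor.sense();print(p,tool(p),s['tool_pos'],s['orientation'],s['contact_force'],s['grip_width'])
c=ray('top',(134,205),.03);d=c[:2]-[.4534,.4027];a=np.radians(5.7);print(d@[np.cos(a),np.sin(a)],d@[-np.sin(a),np.cos(a)])
im=cams.read_camera('side')[:,:,::-1];cv2.imwrite('pics/e.png',cv2.resize(im[80:230,130:330],None,fx=4,fy=4))
E
```

```text
[0.48249615 0.37239465 0.0135    ] [ -3.52898801  -0.28881106 110.33093717] [0.47910364 0.37246598 0.12383557] [-1.79942856e+02 -8.27001633e-02 -1.74454291e+02] [ 0.16705283  0.2191438  -1.77308885] 0.3742128579438296
0.05341944606574001 0.03548940119673067
```

View pics/e.png

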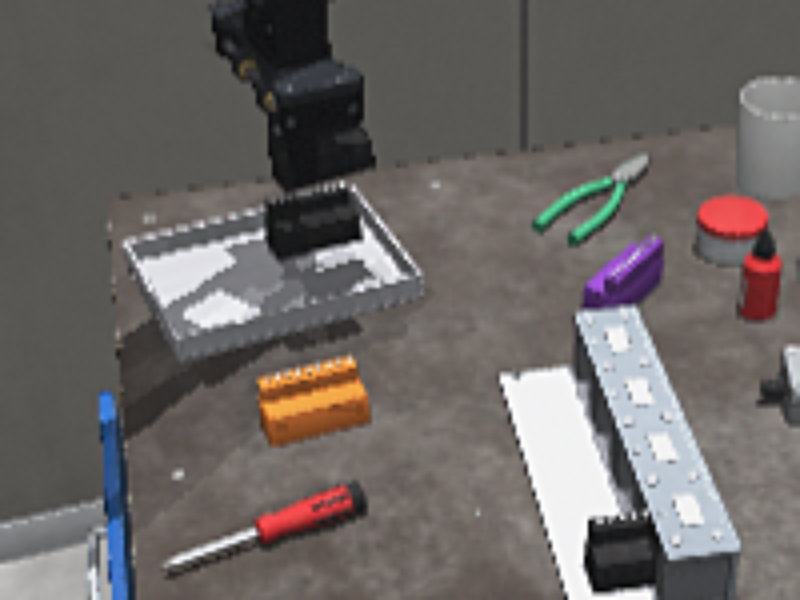

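Module 2 is held, module 1 stands in the tray at local (53,35), and the tray hasn't moved again. Placing.

drive_tool([
  [-3,0,30],
  [-3,0,60],
  [-3,0,85],
  [-3,0,100],
  [-3,0,107],
  [-3,0,109],
  [-3,0,109],
  [-3,0,109],
  [-3,0,109],
  [-3,0,109],
  [-3,0,80],
  [-3,0,40],
], claw=[-1,-1,-1,-1,-1,-1,-1,-0.05,-0.05,-0.05,-0.05,-0.05], turn=[0,0,0,0,0,0,0,0,0,0,0,0])

```text
time_s: 17.65
tool_pos: [0.4804, 0.373, 0.083]
orientation: [-179.9, -0.3, -174.4]
contact_force: [0.8, 0.1, -0.1]
grip_width: 0.477
gripper_force: 0.0
```

```bash
python3 - <<'E'
from h import *
print(monitor.sense()['tool_pos'],tool(W(CP,[-.047,-.105,.12])[0]).round(1))
E
```

```text
[0.48039434 0.37298528 0.08304086] [ -62.6 -453.2  -36.1]
```

drive_tool([
  [0,0,-40],
  [-8,-48,-60],
  [-14,-96,-60],
  [-20,-144,-60],
  [-26,-192,-60],
  [-32,-240,-60],
  [-38,-288,-60],
  [-44,-336,-60],
  [-50,-384,-60],
  [-56,-430,-50],
  [-63,-453,-37],
  [-63,-453,-37],
], claw=[0.25,0.25,0.25,0.25,0.25,0.25,0.25,0.25,0.25,0.25,0.25,0.25], turn=[0,5,10,15,15.6,15.6,15.6,15.6,15.6,15.6,15.6,15.6])

```text
time_s: 18.85
tool_pos: [0.589, -0.0732, 0.1204]
orientation: [-180.0, -0.1, 169.8]
contact_force: [-0.9, 0.2, -0.8]
grip_width: 0.625
gripper_force: 0.0
```

```bash
python3 - <<'E'
from h import *
cams.read_camera('side');cams.read_camera('side')
s=monitor.sense();print(s['tool_pos'],s['orientation'],tool(W(CP,[-.047,-.105,.0145])[0]).round(1))
T=tray();print(T)
im=cams.read_camera('top')[:,:,::-1];cv2.imwrite('pics/top4.png',im)
m=(im.max(2)<75).astype(np.uint8)[175:260,115:185]
n,l,st,c=cv2.connectedComponentsWithStats(m);a=np.radians(T[1])
for i in range(1,n):
    if st[i,4]>80:
        d=(ray('top',c[i]+[115,175],.035)-T[0])[:2];print(st[i],d@[np.cos(a),np.sin(a)],d@[-np.sin(a),np.cos(a)])
E
```

```text
[ 0.58908219 -0.0705344   0.12176809] [ 1.79972781e+02 -3.95400248e-02  1.69962348e+02] [  1.5  -1.6 107.3]
(array([0.45331025, 0.40049138, 0.015     ]), np.float64(4.668416052178831), [np.float64(0.1620158252630769), np.float64(0.23401489607883144)], (62.91317367553711, 42.93879699707031))
[ 15  19  11  23 210] 0.05188713703183083 0.03443099302443608
[ 32  18  11  23 207] 0.04892765323761224 -0.03025251320985696
```

Both modules stand in the tray at (52,34) and (49,−30). Now the third module.

drive_tool([
  [2,-2,30],
  [2,-2,60],
  [2,-2,85],
  [2,-2,100],
  [2,-2,107],
  [2,-2,107],
  [2,-2,107],
  [2,-2,107],
  [2,-2,107],
  [2,-2,107],
  [2,-2,107],
  [2,-2,107],
], claw=[0.25,0.25,0.25,0.25,0.25,0.25,-1,-1,-1,-1,-1,-1], turn=[0,0,0,0,0,0,0,0,0,0,0,0], squeeze=12)

```text
time_s: 20.25
tool_pos: [0.5877, -0.0724, 0.0158]
orientation: [-180.0, 0.1, 170.0]
contact_force: [-1.5, 1.0, 5.1]
grip_width: 0.381
gripper_force: 12.0
```

drive_tool([
  [0,0,0],
  [10,0,0],
  [20,0,0],
  [30,0,0],
  [40,0,0],
  [50,0,0],
  [60,0,0],
  [68,0,0],
  [68,0,0],
  [68,0,-40],
  [68,0,-80],
  [68,0,-110],
], claw=[-1,-1,-1,-1,-1,-1,-1,-1,-1,-1,-1,-1], turn=[0,0,0,0,0,0,0,0,0,0,0,0], squeeze=30)

```text
time_s: 21.45
tool_pos: [0.5178, -0.0598, 0.1249]
orientation: [180.0, -0.2, 170.0]
contact_force: [1.1, 1.6, -0.3]
grip_width: 0.379
gripper_force: 30.0
```

```bash
python3 - <<'E'
from h import *
cams.read_camera('side');T=tray();print(T)
s=monitor.sense();p=place((.4534,.4027,5.6),-.05,0,.12);print(p,tool(p),s['tool_pos'],s['contact_force'],s['grip_width'])
E
```

```text
(array([0.4533665 , 0.40272437, 0.015     ]), np.float64(5.70984799173129), [np.float64(0.1696468294979204), np.float64(0.23293755642211555)], (62.58784103393555, 44.97568130493164))
[0.37975317 0.39547887 0.12      ] [218.0951243  424.66411747   7.00548411] [ 0.52097429 -0.06052872  0.128237  ] [-0.19558833  0.49697287 -1.2699823 ] 0.37716929796525817
```

drive_tool([
  [10,44,0],
  [25,88,0],
  [42,132,0],
  [62,174,0],
  [84,216,0],
  [106,258,0],
  [128,300,0],
  [152,340,0],
  [178,378,0],
  [205,410,0],
  [218,425,0],
  [218,425,0],
], claw=[-1,-1,-1,-1,-1,-1,-1,-1,-1,-1,-1,-1], turn=[-5,-10,-15,-15.6,-15.6,-15.6,-15.6,-15.6,-15.6,-15.6,-15.6,-15.6])

```text
time_s: 22.75
tool_pos: [0.3753, 0.396, 0.1213]
orientation: [-179.8, -0.3, -174.2]
contact_force: [0.4, 0.1, -0.9]
grip_width: 0.377
gripper_force: 30.0
```

```bash
python3 - <<'E'
from h import *
for i in range(3): cams.read_camera('side')
p=place((.4534,.4027,5.6),-.05,0,.0135);s=monitor.sense();print(p,tool(p),s['tool_pos'],s['orientation'],s['contact_force'],s['grip_width'])
E
```

```text
[0.37975317 0.39547887 0.0135    ] [ -2.17575502   1.24313706 109.19281617] [0.37800635 0.3943513  0.12270177] [-1.79846997e+02 -1.71649120e-01 -1.74394447e+02] [ 0.62737338  0.70553926 -1.4606271 ] 0.37362458387598957
```

drive_tool([
  [-2,1,30],
  [-2,1,60],
  [-2,1,85],
  [-2,1,100],
  [-2,1,106],
  [-2,1,108],
  [-2,1,108],
  [-2,1,108],
  [-2,1,108],
  [-2,1,108],
  [-2,1,70],
  [-2,1,20],
], claw=[-1,-1,-1,-1,-1,-1,-1,-0.05,-0.05,-0.05,-0.05,-0.05], turn=[0,0,0,0,0,0,0,0,0,0,0,0])

```text
time_s: 24.1
tool_pos: [0.3789, 0.3955, 0.1029]
orientation: [-179.8, -0.3, -174.4]
contact_force: [0.6, 0.9, 0.1]
grip_width: 0.47
gripper_force: 0.0
```

```bash
python3 - <<'E'
from h import *
s=monitor.sense();print(s['tool_pos'])
for p in([.5,.15,.2],[.42,-.28,.2]):print(tool(p).round(1))
E
```

```text
[0.37885028 0.39554758 0.10290055]
[ -96.  -256.6  -96.6]
[  25.8 -676.7  -94.3]
```

drive_tool([
  [0,0,-45],
  [-15,-35,-75],
  [-33,-77,-95],
  [-48,-120,-95],
  [-62,-165,-95],
  [-75,-210,-95],
  [-96,-255,-95],
  [-96,-303,-95],
  [-90,-350,-95],
  [-80,-398,-95],
  [-70,-445,-95],
  [-60,-490,-95],
], claw=[-0.4,-0.4,-0.4,-0.4,-0.4,-0.4,-0.4,-0.4,-0.4,-0.4,-0.4,-0.4], turn=[0,3,5.6,5.6,5.6,5.6,5.6,5.6,5.6,5.6,5.6,5.6])

```text
time_s: 25.3
tool_pos: [0.4882, -0.0865, 0.2005]
orientation: [-180.0, 0.1, -180.0]
contact_force: [0.7, 0.9, -0.4]
grip_width: 0.3
gripper_force: 0.0
```

```bash
python3 - <<'E'
from h import *
for i in range(2): cams.read_camera('side')
T=tray();print(T);s=monitor.sense();print(s['tool_pos'],s['orientation'])
im=cams.read_camera('top')[:,:,::-1];cv2.imwrite('pics/top5.png',im);cv2.imwrite('pics/side5.png',cams.read_camera('side')[:,:,::-1])
m=(im.max(2)<75).astype(np.uint8)[175:260,115:185]
n,l,st,c=cv2.connectedComponentsWithStats(m);a=np.radians(5.7)
for i in range(1,n):
    if st[i,4]>60:
        d=(ray('top',c[i]+[115,175],.035)-[.4534,.4027,0])[:2];print(st[i],d@[np.cos(a),np.sin(a)],d@[-np.sin(a),np.cos(a)])
print('paddle',ray('top',(354.5,221.1),.078),ray('side',(269.8,303.2),.078),'btn',ray('top',(337.4,207.3),.08),ray('top',(337.9,207.8),.08))
S=cv2.imread('pics/side2.png')[:,:,::-1].max(2); t2=cv2.imread('pics/top2.png').max(2)
print(t2[210:230,346:364])
A=cv2.imread('pics/side5.png')[265:325,255:315];B=im[195:235,325:370]
cv2.imwrite('pics/f.png',np.hstack([cv2.resize(A,(400,400),interpolation=2),cv2.resize(B,(400,400),interpolation=2)]))
E
```

```text
(array([0.4533665 , 0.40272437, 0.015     ]), np.float64(5.70984799173129), [np.float64(0.1696468294979204), np.float64(0.23293755642211555)], (62.58784103393555, 44.97568130493164))
[ 0.48832639 -0.08666412  0.20031554] [-1.79996898e+02  4.96681370e-02  1.79742922e+02]
[ 15  19  11  23 210] 0.05218994605551217 0.03130247403453683
[ 32  18  11  23 206] 0.04794676242585695 -0.03339924473712655
[ 25  46  12  23 208] -0.05057946289845758 -0.001447600516303857
paddle [ 0.42361315 -0.35740525  0.078     ] [ 0.42840388 -0.36123296  0.078     ] btn [ 0.4740484  -0.29803788  0.08      ] [ 0.47222337 -0.29975156  0.08      ]
[[210 208 206 207 195 127 150 225 236 213 200 206 150 106 100  96 105 110]
 [208 212 206 209 195 126 118 216 235 208 199 205 162 114 104 103 108 109]
 [211 207 209 211 197 128  95 216 237 215 205 204 167 122 110 107 109 103]
 [211 208 207 208 197 130  74 209 237 222 209 208 173 126 113 117 110 107]
 [212 211 211 206 195 139  70 209 236 231 199 182 162 127 118 117 111 105]
 [170 173 168 164 156 112  58 166 193 187 146 120 125 115 116 119 112 103]
 [ 91  82  77  73  69  55 
[... 324 characters left out ...]
110 102 101  99 101 107]
 [108 109  82  63  57  82  87  44  33  41  46  98 107 101 100  99 102 107]
 [110 106  82  64  52  82  93  54  32  41  44 100 108 101 102 104 102 104]
 [116 112  85  66  61  94 105  66  32  35  40 101 107 109 113 109 105 106]
 [116 118  89  67  68  88 114  90  63  56  92 118 122 118 121 117 108 108]
 [116 113  86  67  70  74 111 119 109 112 125 132 132 126 121 122 112 115]
 [111 111 100  75  71  92 123 131 128 132 130 128 127 126 128 128 117 127]
 [110 111 110  94  90 114 129 126 127 131 132 128 127 125 130 127 126 134]
 [109 110 113 110 114 114 123 115 120 129 130 130 129 129 130 128 129 134]
 [114 115 117 120 125 119 113 108 114 122 124 128 131 133 131 130 127 126]]
```

View pics/f.png

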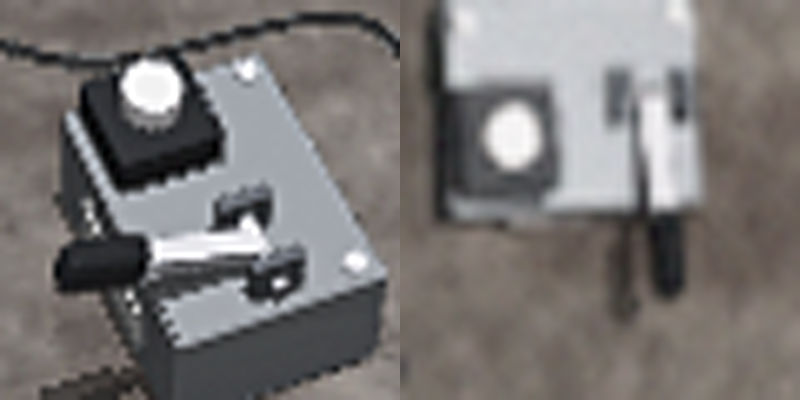

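All three modules are in the tray at (52,31), (48,−33) and (−51,−1), the lever is down and the button is out. From both views the paddle is at about (0.428, −0.360, 0.078).

```bash
python3 - <<'E'
from h import *
for p in([.428,-.36,.13],[.428,-.36,.059]):print(tool(p).round(1))
E
```

```text
[  60.6 -275.7   69.9]
[  60.7 -275.8  140.9]
```

drive_tool([
  [10,-45,0],
  [20,-90,0],
  [30,-135,0],
  [40,-180,10],
  [50,-225,30],
  [60,-265,50],
  [61,-276,60],
  [61,-276,60],
  [61,-276,90],
  [61,-276,120],
  [61,-276,138],
  [61,-276,138],
], claw=[-0.3,-0.3,-0.3,-0.3,-0.3,-0.3,-0.3,-0.3,-0.3,-0.3,-0.3,-0.3], turn=[0,0,0,0,0,0,0,0,0,0,0,0])

```text
time_s: 26.75
tool_pos: [0.4275, -0.3569, 0.0596]
orientation: [179.8, -0.2, -179.8]
contact_force: [0.9, 0.9, -0.2]
grip_width: 0.349
gripper_force: 0.0
```

drive_tool([
  [0,-2,1],
  [0,-2,1],
  [0,-2,1],
  [0,-2,1],
  [0,-2,1],
  [0,-2,1],
], claw=[-1,-1,-1,-1,-1,-1], turn=[0,0,0,0,0,0], squeeze=5)

```text
time_s: 27.35
tool_pos: [0.4289, -0.361, 0.0626]
orientation: [179.8, 0.1, 180.0]
contact_force: [1.0, 7.5, 6.4]
grip_width: 0.125
gripper_force: 5.0
```

drive_tool([
  [0,0,-1],
  [0,0,-2],
  [0,0,-2],
], claw=[-1,-1,-1], turn=[0,0,0])

```text
time_s: 27.65
tool_pos: [0.4288, -0.3609, 0.0632]
orientation: [179.8, 0.1, 180.0]
contact_force: [4.2, 4.7, -2.1]
grip_width: 0.126
gripper_force: 5.0
```

drive_tool([
  [-4,0,-7],
  [-9,0,-15],
  [-15,0,-22],
  [-23,0,-28],
  [-31,0,-33],
  [-40,0,-36.5],
  [-40,0,-36.5],
], claw=[-1,-1,-1,-1,-1,-1,-1], turn=[0,0,0,0,0,0,0])

```text
time_s: 28.35
tool_pos: [0.4688, -0.3607, 0.1004]
orientation: [179.8, 0.0, -180.0]
contact_force: [0.4, 8.6, 1.5]
grip_width: 0.127
gripper_force: 5.0
```

drive_tool([
  [-9,0,-2],
  [-18,0,-3],
  [-25,0,-2.5],
  [-31,0,-1.5],
  [-31,0,-1.5],
], claw=[-1,-1,-1,-1,-1], turn=[0,0,0,0,0])

```text
time_s: 28.85
tool_pos: [0.4997, -0.3605, 0.1016]
orientation: [179.8, 0.0, -180.0]
contact_force: [0.2, 9.6, -0.4]
grip_width: 0.128
gripper_force: 5.0
```

```bash
python3 - <<'E'
from h import *
im=cams.read_camera('side');im=cams.read_camera('side');cv2.imwrite('pics/side6.png',im[:,:,::-1])
s=monitor.sense();print(s['tool_pos'],s['contact_force'],s['grip_width'])
E
```

```text
[ 0.49957177 -0.36046865  0.10154829] [1.12776636 8.83585322 0.08921525] 0.12801271817731896
```

drive_tool([
  [0,0,0],
  [0,0,0],
  [0,0,0],
  [0,0,0],
  [0,0,-30],
  [0,0,-70],
  [0,0,-110],
  [0,45,-110],
  [0,90,-110],
  [0,135,-110],
], claw=[-0.7,-0.4,-0.3,-0.3,-0.3,-0.3,-0.3,-0.3,-0.3,-0.3], turn=[0,0,0,0,0,0,0,0,0,0])

```text
time_s: 29.95
tool_pos: [0.4988, -0.2271, 0.212]
orientation: [-179.9, 0.1, 179.9]
contact_force: [0.9, 0.9, 0.1]
grip_width: 0.349
gripper_force: 0.0
```

drive_tool([
  [0,45,0],
  [0,90,0],
  [0,135,0],
  [0,135,0],
  [0,135,0],
], claw=[-0.3,-0.3,-0.3,-0.3,-0.3], turn=[0,0,0,0,0])

```text
time_s: 30.45
tool_pos: [0.4989, -0.0923, 0.2115]
orientation: [-179.9, 0.1, -179.9]
contact_force: [-0.3, -0.3, -0.5]
grip_width: 0.349
gripper_force: 0.0
```

```bash
python3 - <<'E'
from h import *
for i in range(2): cams.read_camera('side')
s=monitor.sense();print(s['tool_pos'],s['contact_force'])
for n,(x,y,w,h) in(('top',(320,185,60,50)),('side',(245,255,80,75))):
    im=cams.read_camera(n)[:,:,::-1];a=cv2.imread(f'pics/{n}0.png');b=cv2.imread(f'pics/{n}5.png');f=lambda i:np.abs(im[y:y+h,x:x+w].astype(int)-i[y:y+h,x:x+w])
    print(n,'vs start',f(a).mean(),(f(a).max(2)>60).sum(),'vs dropped',f(b).mean(),(f(b).max(2)>60).sum())
im=cams.read_camera('top');print(tray(im)[:2]);m=(im.max(2)<75).astype(np.uint8)[175:260,115:185]
st=cv2.connectedComponentsWithStats(m)[2];print(st[st[:,4]>60])
E
```

```text
[ 0.49879954 -0.09362418  0.21121791] [-0.91165086 -0.30956079 -0.22748662]
top vs start 2.3145555555555557 0 vs dropped 6.240222222222222 89
side vs start 3.8451666666666666 2 vs dropped 8.974055555555555 374
(array([0.4533665 , 0.40272437, 0.015     ]), np.float64(5.70984799173129))
[[   0    0   70   85 5239]
 [  15   19   11   23  210]
 [  32   18   11   23  206]
 [  25   46   12   23  208]]
```

The trip unit matches its starting picture, so the lever is up and the button is out. All three modules are in the tray.

```bash
python3 -c "
from bench import manip;print(manip.sign_off())"
```

```text
the job is handed in; nothing more can be done
None
```

Job handed in: I pressed the button, the lever dropped, all three modules present went into the tray, and the lever is back up by itself; the final camera check agreed, but sign-off gave no verdict.

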